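Dock the parts tray over the threshold

TASK

Put the blue parts tray away in its grey dock: use its end bars to tip the leading end up onto the dock's yellow threshold while the other end stays on the bench, then push the tray on over the threshold and against the sprung buffer until its rear end drops down behind the threshold, so that it sits flat and is held there by the buffer, and let go. Work gently: never push or press the tray with more than about 20 N, keep the parts in the tray, do not tip it by more than about 20 degrees, and leave the oil can and tape roll alone.

Things in the scene. Friction and masses are not known exactly. Their poses are not given: they have to be found in the camera images.
- tray: Blue open parts tray, 160 long x 130 wide, walls 40 high and 4 thick (mm), divider across the middle; 0.4 to 0.65 kg plus 0.2 kg of parts. Origin: centre of the underside; x runs along its length towards the dock (leading end x = +80 mm), z up. A round steel bar for the fingers stands over each end wall; the tray can pitch about a gripped bar.
- bar_front (a point): Middle of the leading end's steel bar: 10 mm thick, 100 mm long along the tray's y, at x = +74 mm, z = 75 mm in the tray's frame; 30 mm free gap under it. Axes as the tray's.
- bar_rear (a point): Middle of the rear end's steel bar, the same, at x = -74 mm, z = 75 mm in the tray's frame.
- tray_nose (a point): Middle of the tray's leading bottom edge (x = +80 mm, z = 0 in the tray's frame); axes as the tray's.
- tray_tail (a point): Middle of the tray's rear bottom edge (x = -80 mm, z = 0 in the tray's frame); axes as the tray's.
- dock: Grey docking station fixed on the bench, 212 mm long. Origin: on the bench, middle of the threshold's inner face; x points into the dock (push direction), z up. Yellow threshold: x = -12 to 0 mm, 16 mm high; floor behind it 8 mm above the bench. Guide rails 42 mm high, 140 mm apart inside, flared outwards from x = 0 to -30 mm. Unpressed buffer face at x = 158.5 mm.
- buffer: Sprung aluminium bar with two black rubber pads at the dock's far end, 12 to 36 mm above the bench. Origin: the dock's origin while unpressed; moves along the dock's x. Spring 4 N per mm, no preload, 10 mm travel. From threshold to unpressed buffer is 1.5 mm less than the tray's length: press it in over 2 mm (8 N; 10 to 15 N is good) and bring the rear down, pressing on it if it sticks.
- slug: Square brass slug 28 x 28 x 24 mm lying loose in the tray's rear half; origin at the centre of its underside.
- block: Aluminium block 38 x 52 x 22 mm lying loose in the tray's front half; origin at the centre of its underside.
- oil_can: Red oil can, 65 x 86 x 174 mm, a bystander; origin at the centre of its underside.
- tape: Roll of tape, 84 mm across, 19 mm high, a bystander; origin at the centre of its underside.

How it is judged:
On the way, in this order (a step that is already met when the one before it is completed fails the run):
1. the tray's leading bottom edge is tipped up over the threshold (past its inner face, at least 13 mm above the bench) while the rear bottom edge is still on the bench (below 8 mm) (x of tray_nose in the frame of dock above 0 m and height (world z) of tray_nose above 0.013 m and height (world z) of tray_tail below 0.008 m), for 0.2 s.
2. the tray is pressed against the buffer with more than 7 N (contact force between tray and buffer above 7 N), for 0.1 s.
At the end, for the whole second after the job is handed in: Tray flat on the dock floor (0.03 rad, bottom edges under 10.5 mm above the bench), rear bottom edge -2 to +5 mm inside the threshold's inner face, in line within 0.08 rad, buffer pressing it with over 1 N, at rest, slug and block lying in it (x of tray_tail in the frame of dock between -0.002 and 0.005 m and z of each of tray_tail, tray_nose in the frame of dock below 0.0105 m and angle between tray's own z axis and vertical below 0.03 rad and angle between the x axis of tray and the x axis of dock, either way round below 0.08 rad and contact force between tray and buffer above 1 N and linear speed of tray below 0.01 m/s and distance between each of slug, block and tray below 0.1 m and z of slug in the frame of tray between 0 and 0.03 m and z of block in the frame of tray between 0 and 0.03 m); the robot touches nothing.
It fails at once if the tray presses on the buffer with more than 20 N (contact force between tray and buffer above 20 N).
It fails at once if the tray's contact forces on threshold, floor, rails and buffer together pass 55 N (a push of 20 N and the tray's weight stay below this) (contact force between tray and dock above 55 N).
It fails at once if the tray is tipped by more than 0.45 rad (angle between tray's own z axis and vertical above 0.45 rad).
It fails at once if the oil can or the tape roll is moved by more than 20 mm (distance of any of oil_can, tape from where it was at the start of the episode above 0.02 m).
It also fails if it takes over 72 s, if anything falls off the work surface, if the arm or the gripper's body presses on something with over 40 N, if the wrist force passes 120 N, or if a joint passes its speed limit or range.

ROBOT

A 7-joint arm with a two-finger parallel gripper is mounted at the origin on a cart in front of the work surface, level with it; the furniture and walls round the work are solid. World frame = base frame: x ahead of the robot, y to its left, z up, the work surface at z = 0. Lengths are in m, angles in rad, forces in N, time in s.
With the tool pointing down it reaches from about 0.425 to 0.875 m from the base axis. Payload 4.7 kg.
Tool frame: the origin (TCP) lies at the very end of the fingers, on their centre line; the grasp point (between the pads) lies 19 mm behind it; z points along the fingers, y is the line along which they close (so a half turn about z gives the same grasp; the last joint's range is limited). The gripper opens to 87 mm and grips with 3 to 60 N. Pads are 19 mm wide; open, the fingers measure 117 mm over their backs; the gripper's body (75 mm by 190 mm) begins 51 mm behind the grasp point.
Start: joints at [-1.143, 0.321, -0.07, 1.45, 0.023, 1.371, -0.057], TCP at [0.261, 0.595, 0.223] pointing down, gripper open.
Joint ranges: [-2.86, 2.86], [-0.3, 2.09], [-1.38, 1.24], [0.06, 2.45], [-1.56, 4.7], [0.09, 2.05], [-2.69, 2.69]. Speed limits (rad/s): [2.57, 2.57, 3.14, 3.14, 3.14, 3.14, 3.14].

INTERFACE

Orientations are given as a rotation vector (axis times angle).
In Python, from bench import ctrl, vision gives the robot as it stands.
- The arm moves only by the tool jog_arm, never from a script. Its argument "increments" is a list of rows, each an object of numbers: "tx", "ty", "tz": the shift along the tool's x, y, z in mm; "wx", "wy", "wz": the turn, a rotation vector about the tool's x, y, z in rad; "gripper": the opening, from 0 (shut) to 1 (fully open). In form: [{"tx": .., "ty": .., "tz": .., "wx": .., "wy": .., "wz": .., "gripper": ..}, ...]. A call has exactly 5 rows; each row is the pose to reach, as a shift and turn from the pose commanded when the call began, along the tool's axes at that moment; what a row does not reach only later rows make up. A row lasts 1/12 s, in which the tool goes at most 41.7 mm and 7.16 degrees, less where a joint would pass 70% of its speed; a pose out of reach is approached as far as the arm can. A call with a gripper value outside its range is refused whole. The fingers move at their own pace and stop on an object; "grip_force" is the grip in N (left out, the last holds). Time passes only in rows, so rows that repeat a pose let the fingers close, or fill a call up. It gives the time, the measured TCP pose, the force, the opening and the grip force at its end, in the units of the state.
- ctrl.get_state(): the state, without advancing time (a new reading comes with each control period).
- vision.get_image(name): name is "scene" or "top" or "wrist"; returns a dict with "color" (384x512x3 uint8, blue, green, red), "fx", "fy", "cx", "cy" (pixels), "extrinsics" (4x4, takes a point from world to camera coordinates). Camera axes: x right, y down, z forward; pixel columns grow to the right and rows downward; lengths in m; the calibration is good to about 2 mm. The wrist camera is an equidistant fisheye: a pixel r from the principal point sees the ray r / f radians off the axis. A picture is of the moment at which its call begins. There is no depth.
- ctrl.close_job(): hands the job in; it is judged then, once.
Trained networks look in the newest picture that a camera, given by its name, has taken for a name from the list of things; names that differ only in an ending like _2 or _b are one class to them, and where a whole thing is asked for, a point or a joint stands for the part that bears it (a point fixed in the world has none). Each returns a list of dicts, best first, with "conf" (0 to 1); they miss things now and then, are a little off and sometimes report something else, mostly with a low value. They report only what shows in the picture. A call takes as long as a camera call.
- vision.spot_in(camera, thing): "bbox" ([left, top, right, bottom] in pixels, round what is visible of it).
The state is a dict: "time": time; "joint_positions": joint angles; "qd": joint speeds; "joint_torque": joint torques, N m; "position": TCP position; "tool_rot": TCP orientation; "ft_force": force on the tool from outside, world axes, zero at the start; "torque": the same for the moment, N m; "grip_width": opening from 0.0 (shut) to 1.0 (fully open); "grip_force": force on a finger pad.
Only numpy, scipy, OpenCV 4.12 (cv2) and the standard library are available. Lean on these libraries where they do the work, as an engineer would, in place of code of your own. Each camera call takes 0.05 s, during which the arm holds its last target. There are 200 camera calls.

## Working session

There is one attempt and no reset: what is moved stays moved. The work goes in short steps, Python scripts to look and compute and a tool call to move; the robot and the scene stay as the last step left them, time stands still between calls to the robot, and variables do not carry over. Pictures are saved under pics/ and viewed, at most 10 in all, crops included, and the job is handed in when it is done.

Besides the shell and the picture viewer there is one more tool, called after ">>>" by a JSON object that holds its "name" and its "arguments". jog_arm: Moves the arm, as the interface text tells. Its arguments: {"type":"object","properties":{"increments":{"type":"array"},"grip_force":{"type":"number"}},"required":["increments"]}

```bash
mkdir -p pics; ls; python3 - <<'E'
from bench import ctrl, vision
import cv2,numpy as np
s=ctrl.get_state(); print({k:np.round(v,3).tolist() for k,v in s.items()})
for c in ["scene","top"]:
    im=vision.get_image(c); cv2.imwrite(f"pics/{c}0.png",im["color"])
    print(c,im["fx"],im["cx"],im["cy"],np.round(im["extrinsics"],4).tolist())
    for t in ["tray","dock","buffer","bar_front","bar_rear","slug","block","oil_can","tape"]:
        print(t,[(np.round(d["bbox"]).tolist(),round(d["conf"],2)) for d in vision.spot_in(c,t)[:2]])
E
```

```text
pics
{'time': 0.0, 'joint_positions': [-1.143, 0.322, -0.07, 1.452, 0.023, 1.371, -0.057], 'qd': [0.001, 0.0, 0.002, -0.0, 0.001, 0.002, -0.001], 'joint_torque': [0.0, -49.13, -0.404, -31.252, -0.064, 0.044, 0.0], 'position': [0.261, 0.595, 0.221], 'tool_rot': [-0.645, -3.074, 0.003], 'ft_force': [-0.271, 0.007, -0.324], 'torque': [0.023, 0.036, 0.013], 'grip_force': 0.0, 'grip_width': 0.996}
scene 401.0492308824881 258.167117075483 197.09711344021582 [[0.6013, -0.7988, -0.0197, -0.228], [-0.5116, -0.366, -0.7773, 0.4099], [0.6137, 0.4775, -0.6288, 1.0938], [0.0, 0.0, 0.0, 1.0]]
tray [([269.0, 213.0, 330.0, 262.0], 0.67)]
dock [([214.0, 190.0, 286.0, 241.0], 0.6)]
buffer [([222.0, 189.0, 244.0, 212.0], 0.41)]
bar_front [([272.0, 211.0, 331.0, 264.0], 0.62)]
bar_rear [([274.0, 210.0, 330.0, 267.0], 0.56), ([370.0, 241.0, 397.0, 257.0], 0.52)]
slug []
block [([281.0, 225.0, 298.0, 243.0], 0.45), ([300.0, 243.0, 312.0, 253.0], 0.33)]
oil_can []
tape [([374.0, 241.0, 398.0, 259.0], 0.64)]
top 420.4613160903643 253.2472703268847 197.02816936232648 [[0.0168, -0.9997, 0.0168, 0.122], [-0.9931, -0.0186, -0.1157, 0.5905], [0.1159, -0.0148, -0.9931, 1.6831], [0.0, 0.0, 0.0, 1.0]]
tray [([284.0, 196.0, 318.0, 232.0], 0.92)]
dock [([215.0, 186.0, 272.0, 232.0], 0.94), ([122.0, 227.0, 144.0, 243.0], 0.64)]
buffer [([221.0, 196.0, 226.0, 216.0], 0.49)]
bar_front [([284.0, 195.0, 325.0, 230.0], 0.97)]
bar_rear [([279.0, 198.0, 325.0, 232.0], 0.71)]
slug [([305.0, 210.0, 314.0, 219.0], 0.44), ([290.0, 204.0, 295.0, 212.0], 0.35)]
block [([218.0, 183.0, 272.0, 232.0], 0.56)]
oil_can [([121.0, 227.0, 143.0, 248.0], 0.65)]
tape [([354.0, 167.0, 373.0, 188.0], 0.67)]
```

```bash
python3 - <<'E'
import cv2
a=cv2.imread("pics/top0.png")[165:265,200:340]; b=cv2.imread("pics/scene0.png")[170:290,190:350]
a=cv2.resize(a,(784,560),interpolation=cv2.INTER_CUBIC);b=cv2.resize(b,(800,600),interpolation=cv2.INTER_CUBIC)
cv2.imwrite("pics/topc.png",a);cv2.imwrite("pics/scenec.png",b)
E
```

```text
(no output)
```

View pics/topc.png

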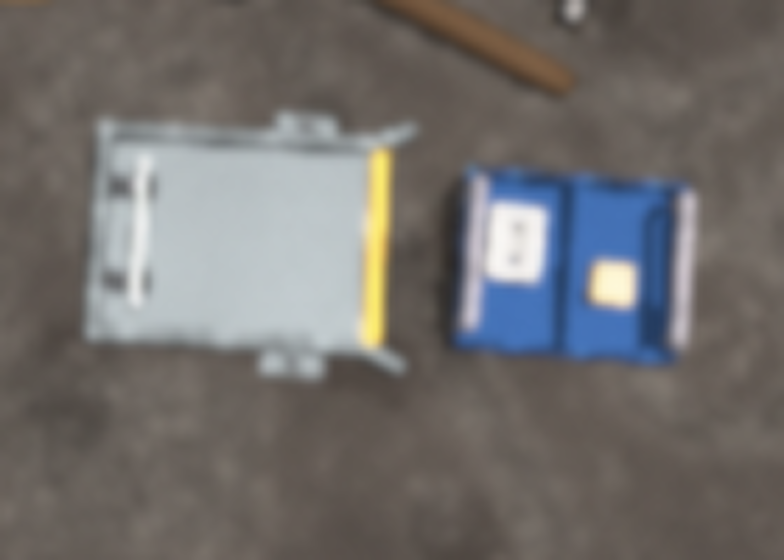

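View pics/scenec.png

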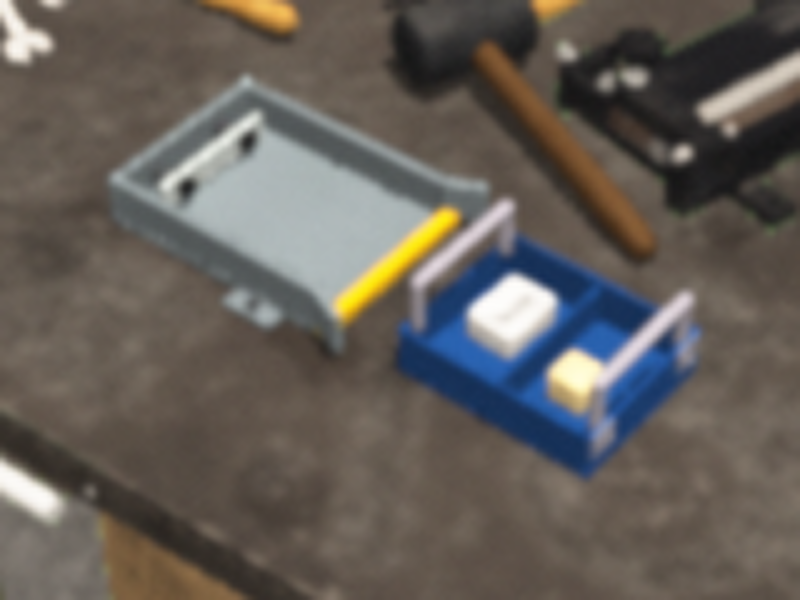

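The top view shows the tray (bars at crop x≈477 and 685) to the right of the dock, whose yellow threshold is at x≈377. The block is in the front half and the slug in the rear half. The tray and dock axes look nearly parallel, and the push direction is roughly world +y.

```bash
cat > h.py <<'E'
import numpy as np, cv2
from scipy.spatial.transform import Rotation as R
def ray(im,px,fish=False):
    u=np.array([(px[0]-im["cx"])/im["fx"],(px[1]-im["cy"])/im["fy"]])
    if fish:
        r=np.linalg.norm(u); d=np.r_[u/max(r,1e-9)*np.sin(r),np.cos(r)]
    else: d=np.r_[u,1]
    E=np.array(im["extrinsics"]); return -E[:3,:3].T@E[:3,3], E[:3,:3].T@d
def hit(im,px,z,fish=False):
    c,d=ray(im,px,fish); return c+d*(z-c[2])/d[2]
def proj(im,P,fish=False):
    E=np.array(im["extrinsics"]); q=E[:3,:3]@np.asarray(P,float)+E[:3,3]
    if fish:
        r=np.hypot(q[0],q[1]); th=np.arctan2(r,q[2]); u=q[:2]/r*th
    else: u=q[:2]/q[2]
    return np.array([im["fx"]*u[0]+im["cx"],im["fy"]*u[1]+im["cy"]])
E
python3 - <<'E'
from h import *
from bench import ctrl,vision
im=vision.get_image("top")
def h(x,y,z): return hit(im,(x/5.6+200-.4,y/5.6+165-.4),z)
for n,z,p in [("front",.08,[(483,178),(470,330)]),("rear",.08,[(688,192),(682,347)]),("thr in",.016,[(367,150),(361,345)]),("thr out",.016,[(391,150),(384,345)]),("rail back",.042,[(105,128),(90,335)])]:
    q=[h(*a,z) for a in p]; d=q[1]-q[0]
    print(n,np.round(q,4).tolist(),"mid",np.round((q[0]+q[1])/2,4),"len",np.linalg.norm(d).round(4),"dir of push deg",np.degrees(np.arctan2(-d[0],d[1])).round(1), np.degrees(np.arctan2(d[1],d[0])).round(1))
s=ctrl.get_state(); print(R.from_rotvec(s["tool_rot"]).as_matrix().round(3))
im=vision.get_image("wrist"); E=np.array(im["extrinsics"]); print(im["fx"],E.round(3), (-E[:3,:3].T@E[:3,3]).round(3))
E
```

```text
front [[0.5877, 0.0036, 0.08], [0.4797, 0.0119, 0.08]] mid [0.5337 0.0077 0.08  ] len 0.1083 dir of push deg 85.6 175.6
rear [[0.5805, -0.1424, 0.08], [0.4704, -0.1379, 0.08]] mid [ 0.5254 -0.1401  0.08  ] len 0.1102 dir of push deg 87.7 177.7
thr in [[0.6146, 0.0835, 0.016], [0.4709, 0.0859, 0.016]] mid [0.5427 0.0847 0.016 ] len 0.1438 dir of push deg 89.0 179.0
thr out [[0.6149, 0.0657, 0.016], [0.4712, 0.0691, 0.016]] mid [0.543  0.0674 0.016 ] len 0.1438 dir of push deg 88.7 178.7
rail back [[0.6237, 0.2751, 0.042], [0.4734, 0.2819, 0.042]] mid [0.5485 0.2785 0.042 ] len 0.1505 dir of push deg 87.4 177.4
[[-0.916  0.402  0.   ]
 [ 0.402  0.916  0.   ]
 [-0.     0.    -1.   ]]
297.3186396354542 [[ 0.402  0.915  0.    -0.649]
 [ 0.879 -0.386  0.281 -0.033]
 [ 0.257 -0.113 -0.96   0.389]
 [ 0.     0.     0.     1.   ]] [0.19  0.626 0.383]
```

>>> {"name": "jog_arm", "arguments": {"increments": [{"tx":-30,"ty":-26,"tz":0,"wz":-0.09},{"tx":-60,"ty":-53,"tz":0,"wz":-0.18},{"tx":-90,"ty":-79,"tz":0,"wz":-0.27},{"tx":-120,"ty":-106,"tz":0,"wz":-0.36},{"tx":-150,"ty":-132,"tz":0,"wz":-0.36}], "grip_force": 15}}

```text
validation failed for argument at $.in...
```

```bash
python3 - <<'E'
from h import *
from bench import ctrl
s=ctrl.get_state(); M=R.from_rotvec(s["tool_rot"]).as_matrix(); print(s["time"],s["position"],M.round(3).tolist())
print((M.T@(np.array([.533,.03,.22])-s["position"])*1000).round(0))
E
```

```text
1.1 [0.26139799 0.59516287 0.22257692] [[-0.916, 0.402, 0.0], [0.402, 0.916, 0.0], [-0.0, 0.0, -1.0]]
[-476. -408.    3.]
```

>>> {"name": "jog_arm", "arguments": {"increments": [{"tx":-30,"ty":-26,"tz":0,"wx":0,"wy":0,"wz":-0.09,"gripper":1},{"tx":-60,"ty":-53,"tz":0,"wx":0,"wy":0,"wz":-0.18,"gripper":1},{"tx":-90,"ty":-79,"tz":0,"wx":0,"wy":0,"wz":-0.27,"gripper":1},{"tx":-120,"ty":-106,"tz":0,"wx":0,"wy":0,"wz":-0.36,"gripper":1},{"tx":-150,"ty":-132,"tz":0,"wx":0,"wy":0,"wz":-0.36,"gripper":1}], "grip_force": 15}}

```text
time: 1.52
position: [0.3462, 0.4121, 0.2227]
tool_rot: [0.078, 3.14, 0.0]
ft_force: [1.0, -0.5, 0.8]
grip_width: 1.0
grip_force: 0.0
```

```bash
python3 - <<'E'
from h import *
from bench import ctrl
s=ctrl.get_state(); M=R.from_rotvec(s["tool_rot"]).as_matrix(); print(s["time"],s["position"],M.round(3).tolist())
print((M.T@(np.array([.533,.03,.22])-s["position"])*1000).round(0))
E
```

```text
1.5167 [0.34615967 0.41210973 0.22269265] [[-0.999, 0.05, 0.0], [0.05, 0.999, 0.0], [-0.0, 0.0, -1.0]]
[-206. -372.    3.]
```

>>> {"name": "jog_arm", "arguments": {"increments": [{"tx":-19,"ty":-34,"tz":0,"wx":0,"wy":0,"wz":0,"gripper":1},{"tx":-38,"ty":-68,"tz":0,"wx":0,"wy":0,"wz":0,"gripper":1},{"tx":-57,"ty":-103,"tz":0,"wx":0,"wy":0,"wz":0,"gripper":1},{"tx":-76,"ty":-137,"tz":0,"wx":0,"wy":0,"wz":0,"gripper":1},{"tx":-95,"ty":-172,"tz":0,"wx":0,"wy":0,"wz":0,"gripper":1}]}}

```text
time: 1.93
position: [0.4318, 0.2354, 0.223]
tool_rot: [0.084, 3.14, 0.001]
ft_force: [1.0, 0.5, 0.0]
grip_width: 0.998
grip_force: 0.0
```

>>> {"name": "jog_arm", "arguments": {"increments": [{"tx":-19,"ty":-34,"tz":0,"wx":0,"wy":0,"wz":0,"gripper":1},{"tx":-38,"ty":-68,"tz":0,"wx":0,"wy":0,"wz":0,"gripper":1},{"tx":-57,"ty":-103,"tz":0,"wx":0,"wy":0,"wz":0,"gripper":1},{"tx":-76,"ty":-137,"tz":0,"wx":0,"wy":0,"wz":0,"gripper":1},{"tx":-95,"ty":-172,"tz":0,"wx":0,"wy":0,"wz":0,"gripper":1}]}}

```text
time: 2.35
position: [0.5174, 0.0586, 0.223]
tool_rot: [0.084, 3.139, 0.001]
ft_force: [0.0, 1.1, -0.2]
grip_width: 1.001
grip_force: 0.0
```

```bash
python3 - <<'E'
from h import *
from bench import ctrl,vision
import pickle
im=vision.get_image("wrist"); pickle.dump(im,open("w1.pkl","wb"))
s=ctrl.get_state(); print(s["time"],s["position"],s["tool_rot"])
cv2.imwrite("pics/w1.png",cv2.resize(im["color"],(800,600),interpolation=cv2.INTER_CUBIC))
print(im["cx"],im["cy"])
E
```

```text
2.4 [0.52050905 0.04853842 0.22324694] [ 0.10103694  3.13574986 -0.00817913]
257.3551063347343 196.36262455787377
```

View pics/w1.png

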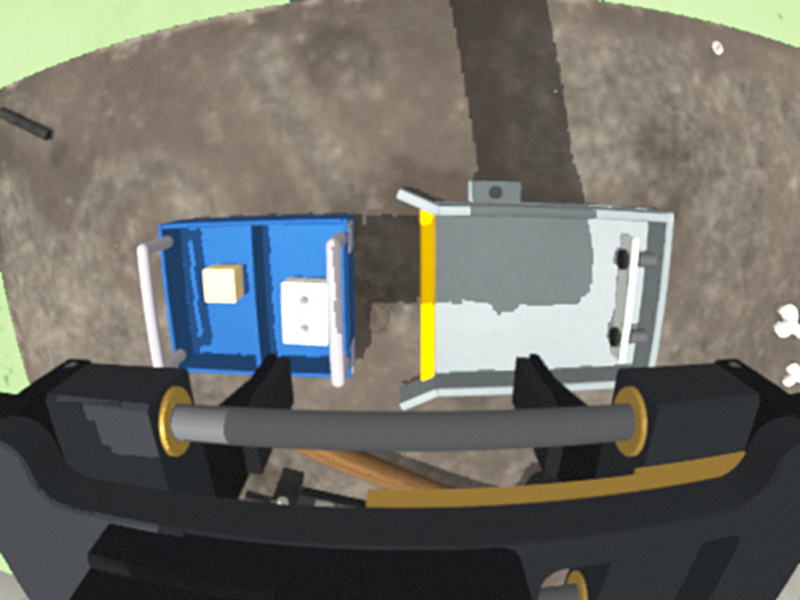

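```bash
cat > fit.py <<'E'
from h import *
from scipy.optimize import least_squares
def T(p,pts):  # p: x,y,yaw of frame x axis
    c,s=np.cos(p[2]),np.sin(p[2]); pts=np.asarray(pts,float)
    return np.c_[p[0]+c*pts[:,0]-s*pts[:,1],p[1]+s*pts[:,0]+c*pts[:,1],pts[:,2]]
def fit(im,obs,p0,fish=True):
    P=np.array([o[0] for o in obs])/1000.; U=np.array([o[1] for o in obs],float)
    f=lambda p:(np.array([proj(im,q,fish) for q in T(p,P)])-U).ravel()
    r=least_squares(f,p0,loss="soft_l1"); return r.x,f(r.x).reshape(-1,2)
E
python3 - <<'E'
from fit import *
import pickle
im=pickle.load(open("w1.pkl","rb"))
k=lambda x,y:((x+.5)/1.5625-.5,(y+.5)/1.5625-.5)
# y local: +y is left of push(+world y) => -world x (bottom... camera up = -x)
dock=[((0,70,16),k(435,211)),((-12,70,16),k(420,211)),((0,-70,16),k(435,380)),((-12,-70,16),k(420,379)),((158.5,0,36),k(625,300))]
tray=[((74,50,80),k(335,236)),((74,-50,80),k(339,383)),((-74,50,80),k(145,247)),((-74,-50,80),k(157,366)),
((80,65,40),k(354,215)),((80,-65,40),k(354,375)),((-80,65,40),k(161,226)),((-80,-65,40),k(174,372)),((0,65,40),k(257,221))]
for n,o,p0 in [("dock",dock,[.54,.085,1.55]),("tray",tray,[.53,-.066,1.53])]:
    p,r=fit(im,o,p0); print(n,p.round(4),np.degrees(p[2]).round(2)); print(r.round(1).tolist())
    if n=="dock":pd=p
d=T(pd,[(-30,0,0)])[0]
c,s=np.cos(pd[2]),np.sin(pd[2]); v=p[:2]-pd[:2]; print("tray in dock frame",(c*v[0]+s*v[1]).round(4),(-s*v[0]+c*v[1]).round(4))
for q in [(74,0,75),(-74,0,75)]: print(T(p,[np.array(q)/1000.])[0].round(4))
E
```

```text
dock [0.5406 0.0841 1.5373] 88.08
[[-0.0, 0.6], [-0.1, 0.7], [0.2, -3.0], [0.9, -2.2], [-1.1, 0.4]]
tray [ 0.5272 -0.0607  1.4973] 85.79
[[1.5, 5.2], [0.8, -0.8], [-1.7, -0.3], [1.0, 3.9], [-0.9, 0.7], [0.0, 1.6], [-1.0, -3.6], [1.2, -2.0], [-4.8, -2.5]]
tray in dock frame -0.1451 0.0085
[0.5327 0.0131 0.075 ]
[ 0.5218 -0.1345  0.075 ]
```

The wrist picture shows the tray (front bar at x≈337, rear bar at x≈150) and the dock threshold at x≈420–435. The tray is ~65 mm short of the threshold, ~8 mm sideways and ~2° off. I'm going to the front bar next.

```bash
cat > go.py <<'E'
from h import *
from bench import ctrl
import sys
s=ctrl.get_state(); M=R.from_rotvec(s["tool_rot"]).as_matrix()
print(round(s["time"],2),np.round(s["position"],4),"ydir",np.degrees(np.arctan2(M[1,1],M[0,1])).round(2),"zax",M[:,2].round(3),"F",np.round(s["ft_force"],1),"w",s["grip_width"],s["grip_force"])
if len(sys.argv)>3: print((M.T@(np.array(sys.argv[1:4],float)-s["position"])*1000).round(1))
E
python3 go.py .533 .0115 .058
```

```text
2.4 [0.5205 0.0485 0.2232] ydir 86.31 zax [ 0.004 -0.005 -1.   ] F [ 2.7 -7.8  0.3] w 1.0045023917022287 0.0
[-14.1 -35.3 165.5]
```

>>> {"name": "jog_arm", "arguments": {"increments": [{"tx":-7,"ty":-15,"tz":20,"wx":0,"wy":0,"wz":0,"gripper":0.6},{"tx":-13,"ty":-30,"tz":50,"wx":0,"wy":0,"wz":0,"gripper":0.6},{"tx":-13,"ty":-30,"tz":80,"wx":0,"wy":0,"wz":0,"gripper":0.6},{"tx":-13,"ty":-30,"tz":95,"wx":0,"wy":0,"wz":0,"gripper":0.6},{"tx":-13,"ty":-30,"tz":95,"wx":0,"wy":0,"wz":0,"gripper":0.6}]}}

```text
time: 2.82
position: [0.5253, 0.0292, 0.1238]
tool_rot: [-0.085, -3.133, 0.002]
ft_force: [-0.6, -0.1, -0.2]
grip_width: 0.709
grip_force: 0.0
```

>>> {"name": "jog_arm", "arguments": {"increments": [{"tx":0,"ty":0,"tz":0,"wx":0,"wy":0,"wz":0,"gripper":0.6},{"tx":0,"ty":0,"tz":0,"wx":0,"wy":0,"wz":0,"gripper":0.6},{"tx":0,"ty":0,"tz":0,"wx":0,"wy":0,"wz":0,"gripper":0.6},{"tx":0,"ty":0,"tz":0,"wx":0,"wy":0,"wz":0,"gripper":0.6},{"tx":0,"ty":0,"tz":0,"wx":0,"wy":0,"wz":0,"gripper":0.6}]}}

```text
time: 3.23
position: [0.529, 0.0299, 0.1287]
tool_rot: [0.084, 3.138, 0.001]
ft_force: [0.1, -1.0, -0.2]
grip_width: 0.604
grip_force: 0.0
```

```bash
python3 go.py .533 .0115 .058
```

```text
3.23 [0.529  0.0299 0.1287] ydir 86.94 zax [ 0.002  0.001 -1.   ] F [ 0.1 -1.  -0.2] w 0.603711406140857 0.0
[ -4.8 -18.2  70.7]
```

>>> {"name": "jog_arm", "arguments": {"increments": [{"tx":-5,"ty":-18,"tz":0,"wx":0,"wy":0,"wz":0,"gripper":0.6},{"tx":-5,"ty":-18,"tz":20,"wx":0,"wy":0,"wz":0,"gripper":0.6},{"tx":-5,"ty":-18,"tz":45,"wx":0,"wy":0,"wz":0,"gripper":0.6},{"tx":-5,"ty":-18,"tz":70,"wx":0,"wy":0,"wz":0,"gripper":0.6},{"tx":-5,"ty":-18,"tz":70,"wx":0,"wy":0,"wz":0,"gripper":0.6}]}}

```text
time: 3.65
position: [0.5289, 0.0113, 0.0538]
tool_rot: [-0.084, -3.133, 0.002]
ft_force: [-0.6, -0.2, -0.7]
grip_width: 0.598
grip_force: 0.0
```

```bash
python3 - <<'E'
from h import *
from bench import ctrl,vision
im=vision.get_image("wrist")
cv2.imwrite("pics/w2.png",im["color"]); im2=vision.get_image("scene"); 
a=cv2.resize(im2["color"][160:280,200:360],(512,384),interpolation=cv2.INTER_CUBIC)
cv2.imwrite("pics/w2.png",cv2.resize(np.vstack([im["color"],a])[:, :],(400,600)))
E
python3 go.py .533 .0115 .058
```

```text
3.75 [0.532  0.0113 0.0577] ydir 86.92 zax [-0.001 -0.    -1.   ] F [-0.1  0.   0.6] w 0.6019269520165101 0.0
[-1.   0.2 -0.3]
```

View pics/w2.png

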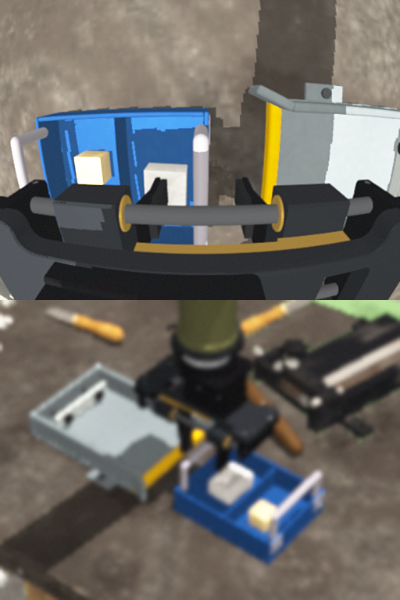

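The fingers straddle the front bar (wrist crop, bar at x≈200 between fingers at 160 and 245), so I'm closing the gripper.

>>> {"name": "jog_arm", "arguments": {"increments": [{"tx":0,"ty":0,"tz":0,"wx":0,"wy":0,"wz":0,"gripper":0},{"tx":0,"ty":0,"tz":0,"wx":0,"wy":0,"wz":0,"gripper":0},{"tx":0,"ty":0,"tz":0,"wx":0,"wy":0,"wz":0,"gripper":0},{"tx":0,"ty":0,"tz":0,"wx":0,"wy":0,"wz":0,"gripper":0},{"tx":0,"ty":0,"tz":0,"wx":0,"wy":0,"wz":0,"gripper":0}], "grip_force": 25}}

```text
time: 4.17
position: [0.5328, 0.0115, 0.0583]
tool_rot: [0.084, 3.139, 0.001]
ft_force: [-0.6, -0.3, -0.1]
grip_width: 0.307
grip_force: 0.0
```

>>> {"name": "jog_arm", "arguments": {"increments": [{"tx":0,"ty":0,"tz":0,"wx":0,"wy":0,"wz":0,"gripper":0},{"tx":0,"ty":0,"tz":0,"wx":0,"wy":0,"wz":0,"gripper":0},{"tx":0,"ty":0,"tz":0,"wx":0,"wy":0,"wz":0,"gripper":0},{"tx":0,"ty":0,"tz":0,"wx":0,"wy":0,"wz":0,"gripper":0},{"tx":0,"ty":0,"tz":0,"wx":0,"wy":0,"wz":0,"gripper":0}]}}

```text
time: 4.58
position: [0.5323, 0.0109, 0.0576]
tool_rot: [-0.085, -3.14, 0.001]
ft_force: [-0.4, -1.7, 1.9]
grip_width: 0.104
grip_force: 25.0
```

```bash
python3 - <<'E'
from h import *
from bench import ctrl,vision
import pickle
im=vision.get_image("wrist"); pickle.dump(im,open("w3.pkl","wb"))
cv2.imwrite("pics/w3.png",cv2.resize(im["color"],(800,600),interpolation=cv2.INTER_CUBIC))
E
python3 go.py
```

```text
4.63 [0.5323 0.0109 0.0577] ydir 86.9 zax [ 0. -0. -1.] F [-1.1 -1.9  1.7] w 0.10217658699979455 24.998065531253815
```

View pics/w3.png

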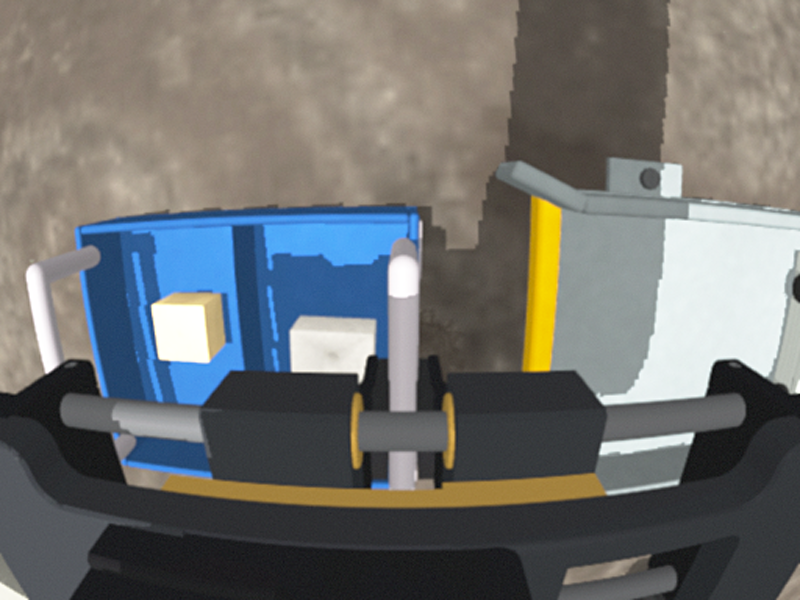

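```bash
python3 - <<'E'
from fit import *
import pickle
im=pickle.load(open("w3.pkl","rb"))
k=lambda x,y:((x+.5)/1.5625-.5,(y+.5)/1.5625-.5)
for n,p,z in [("tray FL",(418,209),.04),("tray RL",(79,227),.04),("rail in near",(585,213),.042),("rail in far",(688,218),.042),("rail out far",(688,200),.042),("thr out top",(531,197),.016),("thr out bot",(526,370),.016),("thr in top",(559,210),.016),("thr in bot",(551,372),.016),("rear bar top",(38,268),.08),("front bar top",(403,265),.08)]:
    print(n,hit(im,k(*p),z,True).round(4))
E
```

```text
tray FL [0.468  0.0197 0.04  ]
tray RL [ 0.4604 -0.134   0.04  ]
rail in near [0.4711 0.0862 0.042 ]
rail in far [0.4727 0.137  0.042 ]
rail out far [0.4649 0.1367 0.042 ]
thr out top [0.4661 0.0708 0.016 ]
thr out bot [0.5488 0.0696 0.016 ]
thr in top [0.4721 0.084  0.016 ]
thr in bot [0.551  0.0826 0.016 ]
rear bar top [ 0.4717 -0.1263  0.08  ]
front bar top [0.4817 0.0132 0.08  ]
```

Gripped (9 mm opening). The tray needs about +9 mm in x and +1.2° to line up. I'm lifting the leading end 22 mm.

>>> {"name": "jog_arm", "arguments": {"increments": [{"tx":0,"ty":-2,"tz":-5,"wx":0,"wy":0,"wz":0,"gripper":0},{"tx":0,"ty":-4,"tz":-11,"wx":0,"wy":0,"wz":0,"gripper":0},{"tx":0,"ty":-6,"tz":-17,"wx":0,"wy":0,"wz":0,"gripper":0},{"tx":0,"ty":-8,"tz":-22,"wx":0,"wy":0,"wz":0,"gripper":0},{"tx":0,"ty":-8,"tz":-22,"wx":0,"wy":0,"wz":0,"gripper":0}]}}

```text
time: 5.05
position: [0.5322, 0.003, 0.0806]
tool_rot: [0.086, 3.139, 0.001]
ft_force: [0.4, -0.8, -5.4]
grip_width: 0.102
grip_force: 25.0
```

```bash
python3 go.py .541 .075 .080
```

```text
5.05 [0.5322 0.003  0.0806] ydir 86.87 zax [ 0.001  0.    -1.   ] F [ 0.4 -0.8 -5.4] w 0.10165424310623572 25.022089183330536
[-4.9 72.4  0.6]
```

>>> {"name": "jog_arm", "arguments": {"increments": [{"tx":-1,"ty":8,"tz":0,"wx":0,"wy":0,"wz":-0.005,"gripper":0},{"tx":-2,"ty":16,"tz":0,"wx":0,"wy":0,"wz":-0.01,"gripper":0},{"tx":-3,"ty":24,"tz":0,"wx":0,"wy":0,"wz":-0.015,"gripper":0},{"tx":-4,"ty":32,"tz":0,"wx":0,"wy":0,"wz":-0.02,"gripper":0},{"tx":-5,"ty":40,"tz":0,"wx":0,"wy":0,"wz":-0.02,"gripper":0}]}}

```text
time: 5.47
position: [0.539, 0.0447, 0.0793]
tool_rot: [-0.05, -3.141, -0.0]
ft_force: [0.3, -0.7, -5.8]
grip_width: 0.104
grip_force: 25.0
```

>>> {"name": "jog_arm", "arguments": {"increments": [{"tx":0,"ty":8,"tz":0,"wx":0,"wy":0,"wz":0,"gripper":0},{"tx":0,"ty":16,"tz":0,"wx":0,"wy":0,"wz":0,"gripper":0},{"tx":0,"ty":24,"tz":0,"wx":0,"wy":0,"wz":0,"gripper":0},{"tx":0,"ty":32,"tz":0,"wx":0,"wy":0,"wz":0,"gripper":0},{"tx":0,"ty":32,"tz":0,"wx":0,"wy":0,"wz":0,"gripper":0}]}}

```text
time: 5.88
position: [0.5401, 0.0782, 0.0797]
tool_rot: [0.049, 3.141, 0.003]
ft_force: [-0.1, 3.8, -2.9]
grip_width: 0.102
grip_force: 25.0
```

```bash
python3 - <<'E'
from h import *
from bench import ctrl,vision
import pickle
im=vision.get_image("wrist"); pickle.dump(im,open("w4.pkl","wb"))
cv2.imwrite("pics/w4.png",cv2.resize(im["color"],(800,600),interpolation=cv2.INTER_CUBIC))
E
python3 go.py
```

```text
5.93 [0.5403 0.0777 0.0799] ydir 88.19 zax [ 0.001  0.002 -1.   ] F [-0.2  4.1 -2.2] w 0.10261988558386556 25.002983808517456
```

View pics/w4.png

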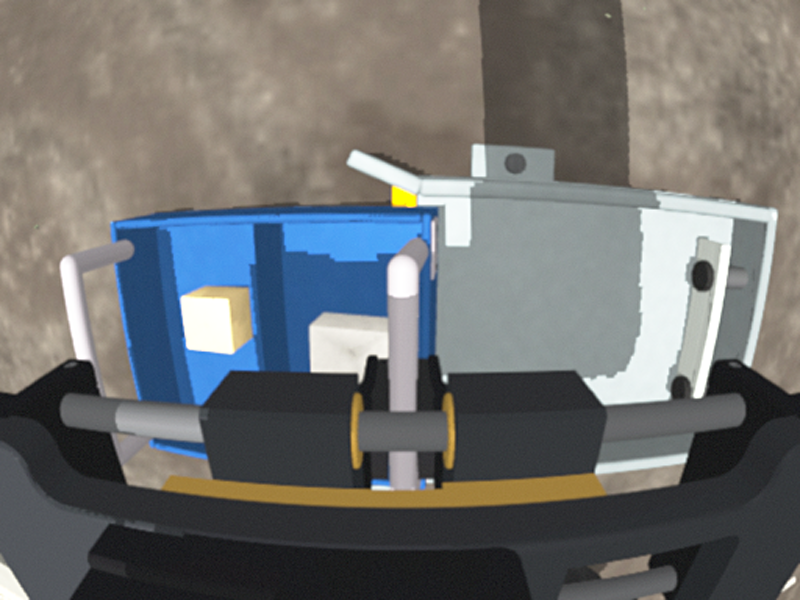

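>>> {"name": "jog_arm", "arguments": {"increments": [{"tx":0,"ty":1,"tz":0,"wx":0,"wy":0,"wz":0,"gripper":0},{"tx":0,"ty":2,"tz":0,"wx":0,"wy":0,"wz":0,"gripper":0},{"tx":0,"ty":2,"tz":0,"wx":0,"wy":0,"wz":0,"gripper":0},{"tx":0,"ty":2,"tz":0,"wx":0,"wy":0,"wz":0,"gripper":0},{"tx":0,"ty":2,"tz":0,"wx":0,"wy":0,"wz":0,"gripper":0}]}}

```text
time: 6.35
position: [0.5404, 0.0775, 0.0799]
tool_rot: [0.053, 3.14, 0.002]
ft_force: [-1.0, 3.7, -2.8]
grip_width: 0.1
grip_force: 25.0
```

```bash
python3 - <<'E'
from fit import *
import pickle
im=pickle.load(open("w4.pkl","rb"))
k=lambda x,y:((x+.5)/1.5625-.5,(y+.5)/1.5625-.5)
for n,p,z in [("tray FL top",(437,210),.062),("tray RL top",(113,222),.04),("rail in near",(422,196),.042),("rail in far",(640,206),.042),("thr out top",(391,190),.016),("buffer",(722,246),.036),("buffer low",(706,386),.036),("rear bar top",(70,262),.08)]:
    print(n,hit(im,k(*p),z,True).round(4))
E
python3 go.py
```

```text
tray FL top [0.4762 0.0928 0.062 ]
tray RL top [ 0.4726 -0.0629  0.04  ]
rail in near [0.4716 0.0881 0.042 ]
rail in far [0.475  0.1899 0.042 ]
thr out top [0.4695 0.0744 0.016 ]
buffer [0.4939 0.2477 0.036 ]
buffer low [0.5751 0.252  0.036 ]
rear bar top [ 0.4848 -0.0611  0.08  ]
6.35 [0.5404 0.0775 0.0799] ydir 88.06 zax [ 0.001  0.001 -1.   ] F [-1.   3.7 -2.8] w 0.10047406483644103 25.00067800283432
```

Nose is ~14 mm past the threshold's inner face and well centred. I'm pulling a little further and then lowering the tray onto the threshold.

>>> {"name": "jog_arm", "arguments": {"increments": [{"tx":0,"ty":4,"tz":0,"wx":0,"wy":0,"wz":0,"gripper":0},{"tx":0,"ty":8,"tz":0,"wx":0,"wy":0,"wz":0,"gripper":0},{"tx":0,"ty":12,"tz":0,"wx":0,"wy":0,"wz":0,"gripper":0},{"tx":0,"ty":15,"tz":0,"wx":0,"wy":0,"wz":0,"gripper":0},{"tx":0,"ty":15,"tz":0,"wx":0,"wy":0,"wz":0,"gripper":0}]}}

```text
time: 6.77
position: [0.5404, 0.0927, 0.0793]
tool_rot: [-0.052, -3.141, 0.0]
ft_force: [-0.4, 0.6, -5.1]
grip_width: 0.106
grip_force: 25.0
```

>>> {"name": "jog_arm", "arguments": {"increments": [{"tx":0,"ty":0,"tz":0.5,"wx":0,"wy":0,"wz":0,"gripper":0},{"tx":0,"ty":0,"tz":1,"wx":0,"wy":0,"wz":0,"gripper":0},{"tx":0,"ty":0,"tz":1.5,"wx":0,"wy":0,"wz":0,"gripper":0},{"tx":0,"ty":0,"tz":2,"wx":0,"wy":0,"wz":0,"gripper":0},{"tx":0,"ty":0,"tz":2,"wx":0,"wy":0,"wz":0,"gripper":0}]}}

```text
time: 7.18
position: [0.541, 0.0931, 0.078]
tool_rot: [0.052, 3.14, 0.002]
ft_force: [-0.2, 3.3, -1.6]
grip_width: 0.107
grip_force: 25.0
```

>>> {"name": "jog_arm", "arguments": {"increments": [{"tx":0,"ty":0,"tz":0.5,"wx":0,"wy":0,"wz":0,"gripper":0},{"tx":0,"ty":0,"tz":1,"wx":0,"wy":0,"wz":0,"gripper":0},{"tx":0,"ty":0,"tz":1,"wx":0,"wy":0,"wz":0,"gripper":0},{"tx":0,"ty":0,"tz":1,"wx":0,"wy":0,"wz":0,"gripper":0},{"tx":0,"ty":0,"tz":1,"wx":0,"wy":0,"wz":0,"gripper":0}]}}

```text
time: 7.6
position: [0.5412, 0.0928, 0.0773]
tool_rot: [0.052, 3.14, 0.002]
ft_force: [-1.2, 6.0, 2.7]
grip_width: 0.103
grip_force: 25.0
```

>>> {"name": "jog_arm", "arguments": {"increments": [{"tx":0,"ty":0,"tz":0,"wx":0,"wy":0,"wz":0,"gripper":0.5},{"tx":0,"ty":0,"tz":0,"wx":0,"wy":0,"wz":0,"gripper":0.5},{"tx":0,"ty":0,"tz":0,"wx":0,"wy":0,"wz":0,"gripper":0.5},{"tx":0,"ty":0,"tz":0,"wx":0,"wy":0,"wz":0,"gripper":0.5},{"tx":0,"ty":0,"tz":0,"wx":0,"wy":0,"wz":0,"gripper":0.5}]}}

```text
time: 8.02
position: [0.5407, 0.091, 0.0764]
tool_rot: [-0.054, -3.141, 0.002]
ft_force: [0.3, 0.7, 0.3]
grip_width: 0.394
grip_force: 0.0
```

>>> {"name": "jog_arm", "arguments": {"increments": [{"tx":0,"ty":0,"tz":-20,"wx":0,"wy":0,"wz":0,"gripper":0.5},{"tx":0,"ty":0,"tz":-55,"wx":0,"wy":0,"wz":0,"gripper":0.6},{"tx":0,"ty":-30,"tz":-85,"wx":0,"wy":0,"wz":0,"gripper":0.6},{"tx":0,"ty":-65,"tz":-85,"wx":0,"wy":0,"wz":0,"gripper":0.6},{"tx":0,"ty":-65,"tz":-85,"wx":0,"wy":0,"wz":0,"gripper":0.6}]}}

```text
time: 8.43
position: [0.5399, 0.0183, 0.1642]
tool_rot: [0.067, 3.136, -0.006]
ft_force: [0.3, -1.8, -0.2]
grip_width: 0.593
grip_force: 0.0
```

```bash
python3 - <<'E'
from h import *
from bench import ctrl,vision
import pickle
im=vision.get_image("wrist"); pickle.dump(im,open("w5.pkl","wb"))
cv2.imwrite("pics/w5.png",cv2.resize(im["color"],(800,600),interpolation=cv2.INTER_CUBIC))
E
python3 go.py
```

```text
8.48 [0.539  0.0219 0.1628] ydir 87.63 zax [ 0.002 -0.001 -1.   ] F [0.8 0.3 0.3] w 0.5953426177616434 0.0
```

View pics/w5.png

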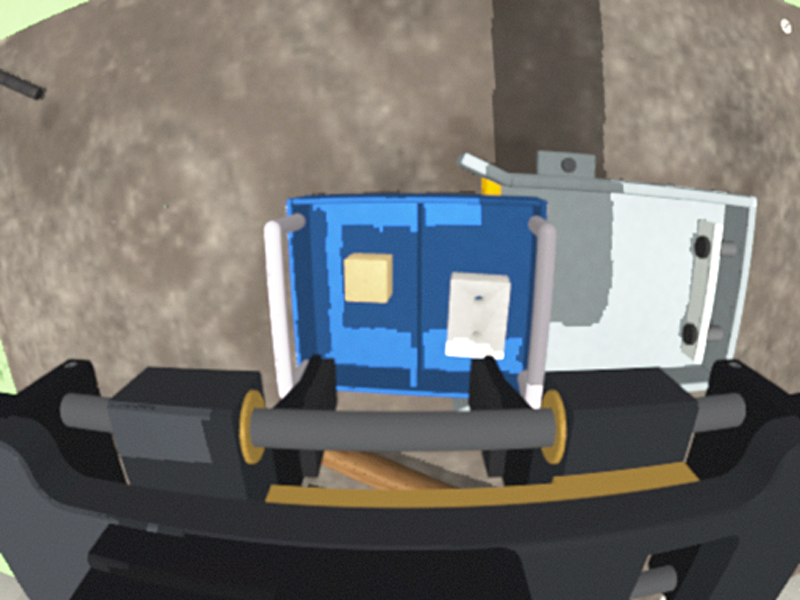

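The tray rests tilted on the threshold and is centred. The rear bar runs from (272,228) to (287,392).

```bash
python3 - <<'E'
from fit import *
import pickle
im=pickle.load(open("w5.pkl","rb"))
k=lambda x,y:((x+.5)/1.5625-.5,(y+.5)/1.5625-.5)
for n,p,z in [("rear top",(273,226),.08),("rear low",(286,385),.08),("front top",(543,222),.1),("RL",(289,201),.04),("FL",(546,202),.06),("buffer top",(716,222),.036),("buf bot",(697,358),.036),("back",(754,198),.042)]:
    print(n,hit(im,k(*p),z,True).round(4))
E
python3 go.py .541 -.053 .060
```

```text
rear top [ 0.4854 -0.0503  0.08  ]
rear low [ 0.5796 -0.054   0.08  ]
front top [0.487  0.0896 0.1   ]
RL [ 0.4744 -0.0503  0.04  ]
FL [0.4798 0.1035 0.06  ]
buffer top [0.4922 0.2479 0.036 ]
buf bot [0.5984 0.2453 0.036 ]
back [0.472  0.2813 0.042 ]
8.48 [0.539  0.0219 0.1628] ydir 87.63 zax [ 0.002 -0.001 -1.   ] F [0.8 0.3 0.3] w 0.5953426177616434 0.0
[ -4.8 -74.6 102.9]
```

>>> {"name": "jog_arm", "arguments": {"increments": [{"tx":0,"ty":-36,"tz":0,"wx":0,"wy":0,"wz":0,"gripper":0.6},{"tx":0,"ty":-73,"tz":0,"wx":0,"wy":0,"wz":0,"gripper":0.6},{"tx":0,"ty":-73,"tz":30,"wx":0,"wy":0,"wz":0,"gripper":0.6},{"tx":0,"ty":-73,"tz":40,"wx":0,"wy":0,"wz":0,"gripper":0.6},{"tx":0,"ty":-73,"tz":40,"wx":0,"wy":0,"wz":0,"gripper":0.6}]}}

```text
time: 8.9
position: [0.5334, -0.0453, 0.1183]
tool_rot: [-0.053, -3.135, 0.0]
ft_force: [-0.3, 1.1, -0.2]
grip_width: 0.603
grip_force: 0.0
```

```bash
python3 go.py .538 -.052 .059
```

```text
8.9 [ 0.5334 -0.0453  0.1183] ydir 88.05 zax [-0.006  0.    -1.   ] F [-0.3  1.1 -0.2] w 0.6033941333029564 0.0
[-5.2 -6.5 59.3]
```

>>> {"name": "jog_arm", "arguments": {"increments": [{"tx":-1,"ty":-6,"tz":15,"wx":0,"wy":0,"wz":0,"gripper":0.6},{"tx":-1,"ty":-6,"tz":40,"wx":0,"wy":0,"wz":0,"gripper":0.6},{"tx":-1,"ty":-6,"tz":61,"wx":0,"wy":0,"wz":0,"gripper":0.6},{"tx":-1,"ty":-6,"tz":61,"wx":0,"wy":0,"wz":0,"gripper":0.6},{"tx":-1,"ty":-6,"tz":61,"wx":0,"wy":0,"wz":0,"gripper":0.6}]}}

```text
time: 9.32
position: [0.5364, -0.0505, 0.0603]
tool_rot: [-0.05, -3.139, 0.0]
ft_force: [0.5, 0.4, 1.8]
grip_width: 0.599
grip_force: 0.0
```

>>> {"name": "jog_arm", "arguments": {"increments": [{"tx":0,"ty":0,"tz":0,"wx":0,"wy":0,"wz":0,"gripper":0},{"tx":0,"ty":0,"tz":0,"wx":0,"wy":0,"wz":0,"gripper":0},{"tx":0,"ty":0,"tz":0,"wx":0,"wy":0,"wz":0,"gripper":0},{"tx":0,"ty":0,"tz":0,"wx":0,"wy":0,"wz":0,"gripper":0},{"tx":0,"ty":0,"tz":0,"wx":0,"wy":0,"wz":0,"gripper":0}]}}

```text
time: 9.73
position: [0.5373, -0.0518, 0.0613]
tool_rot: [0.053, 3.14, 0.0]
ft_force: [-0.4, -1.2, -0.3]
grip_width: 0.306
grip_force: 0.0
```

>>> {"name": "jog_arm", "arguments": {"increments": [{"tx":0,"ty":0,"tz":0,"wx":0,"wy":0,"wz":0,"gripper":0},{"tx":0,"ty":0,"tz":0,"wx":0,"wy":0,"wz":0,"gripper":0},{"tx":0,"ty":0,"tz":0,"wx":0,"wy":0,"wz":0,"gripper":0},{"tx":0,"ty":0,"tz":0,"wx":0,"wy":0,"wz":0,"gripper":0},{"tx":0,"ty":0,"tz":0,"wx":0,"wy":0,"wz":0,"gripper":0}]}}

```text
time: 10.15
position: [0.5369, -0.0535, 0.0608]
tool_rot: [0.055, 3.141, -0.002]
ft_force: [-0.2, -4.7, 0.8]
grip_width: 0.108
grip_force: 25.0
```

```bash
python3 go.py
```

```text
10.15 [ 0.5369 -0.0535  0.0608] ydir 88.0 zax [ 0.    -0.002 -1.   ] F [-0.2 -4.7  0.8] w 0.10763415375248125 24.99981254339218
```

>>> {"name": "jog_arm", "arguments": {"increments": [{"tx":0,"ty":7,"tz":-3,"wx":0,"wy":0,"wz":0,"gripper":0},{"tx":0,"ty":15,"tz":-6,"wx":0,"wy":0,"wz":0,"gripper":0},{"tx":0,"ty":23,"tz":-9,"wx":0,"wy":0,"wz":0,"gripper":0},{"tx":0,"ty":30,"tz":-12,"wx":0,"wy":0,"wz":0,"gripper":0},{"tx":0,"ty":37,"tz":-14,"wx":0,"wy":0,"wz":0,"gripper":0}]}}

```text
time: 10.57
position: [0.5381, -0.0169, 0.0749]
tool_rot: [0.055, 3.141, -0.004]
ft_force: [0.4, -7.1, 3.1]
grip_width: 0.107
grip_force: 25.0
```

```bash
python3 go.py
```

```text
10.57 [ 0.5381 -0.0169  0.0749] ydir 87.99 zax [ 0.    -0.003 -1.   ] F [ 0.4 -7.1  3.1] w 0.10738513250832309 25.003285109996796
```

>>> {"name": "jog_arm", "arguments": {"increments": [{"tx":0,"ty":6,"tz":-3,"wx":0,"wy":0,"wz":0,"gripper":0},{"tx":0,"ty":12,"tz":-6,"wx":0,"wy":0,"wz":0,"gripper":0},{"tx":0,"ty":18,"tz":-8,"wx":0,"wy":0,"wz":0,"gripper":0},{"tx":0,"ty":24,"tz":-10,"wx":0,"wy":0,"wz":0,"gripper":0},{"tx":0,"ty":30,"tz":-11,"wx":0,"wy":0,"wz":0,"gripper":0}]}}

```text
time: 10.98
position: [0.5393, 0.0135, 0.086]
tool_rot: [0.055, 3.141, -0.003]
ft_force: [1.1, -3.6, -3.6]
grip_width: 0.103
grip_force: 25.0
```

```bash
python3 go.py
```

```text
10.98 [0.5393 0.0135 0.086 ] ydir 88.0 zax [ 0.    -0.002 -1.   ] F [ 1.1 -3.6 -3.6] w 0.10276194282984198 24.997951090335846
```

>>> {"name": "jog_arm", "arguments": {"increments": [{"tx":0,"ty":6,"tz":1,"wx":0,"wy":0,"wz":0,"gripper":0},{"tx":0,"ty":13,"tz":2,"wx":0,"wy":0,"wz":0,"gripper":0},{"tx":0,"ty":20,"tz":3,"wx":0,"wy":0,"wz":0,"gripper":0},{"tx":0,"ty":27,"tz":3,"wx":0,"wy":0,"wz":0,"gripper":0},{"tx":0,"ty":34,"tz":4,"wx":0,"wy":0,"wz":0,"gripper":0}]}}

```text
time: 11.4
position: [0.5398, 0.0498, 0.0811]
tool_rot: [-0.053, -3.14, 0.0]
ft_force: [-0.5, -3.9, -2.9]
grip_width: 0.103
grip_force: 25.0
```

```bash
python3 go.py
```

```text
11.4 [0.5398 0.0498 0.0811] ydir 88.08 zax [-0.001 -0.    -1.   ] F [-0.5 -3.9 -2.9] w 0.1025165385761108 24.998456239700317
```

>>> {"name": "jog_arm", "arguments": {"increments": [{"tx":0,"ty":6,"tz":0,"wx":0,"wy":0,"wz":0,"gripper":0},{"tx":0,"ty":13,"tz":0,"wx":0,"wy":0,"wz":0,"gripper":0},{"tx":0,"ty":20,"tz":1,"wx":0,"wy":0,"wz":0,"gripper":0},{"tx":0,"ty":27,"tz":1,"wx":0,"wy":0,"wz":0,"gripper":0},{"tx":0,"ty":32,"tz":1,"wx":0,"wy":0,"wz":0,"gripper":0}]}}

```text
time: 11.82
position: [0.5412, 0.0823, 0.0804]
tool_rot: [-0.052, -3.141, -0.001]
ft_force: [-0.8, -2.7, -3.1]
grip_width: 0.102
grip_force: 25.0
```

>>> {"name": "jog_arm", "arguments": {"increments": [{"tx":0,"ty":1,"tz":0,"wx":0,"wy":0,"wz":0,"gripper":0},{"tx":0,"ty":2,"tz":0,"wx":0,"wy":0,"wz":0,"gripper":0},{"tx":0,"ty":3,"tz":0,"wx":0,"wy":0,"wz":0,"gripper":0},{"tx":0,"ty":4,"tz":0,"wx":0,"wy":0,"wz":0,"gripper":0},{"tx":0,"ty":5,"tz":0,"wx":0,"wy":0,"wz":0,"gripper":0}]}}

```text
time: 12.23
position: [0.5415, 0.0853, 0.0806]
tool_rot: [0.055, 3.141, -0.001]
ft_force: [-0.2, -3.7, -3.7]
grip_width: 0.103
grip_force: 25.0
```

```bash
python3 go.py
```

```text
12.23 [0.5415 0.0853 0.0806] ydir 88.01 zax [ 0. -0. -1.] F [-0.2 -3.7 -3.7] w 0.10322679399520206 24.997236728668213
```

>>> {"name": "jog_arm", "arguments": {"increments": [{"tx":0,"ty":1,"tz":0,"wx":0,"wy":0,"wz":0,"gripper":0},{"tx":0,"ty":2,"tz":0.5,"wx":0,"wy":0,"wz":0,"gripper":0},{"tx":0,"ty":3,"tz":1,"wx":0,"wy":0,"wz":0,"gripper":0},{"tx":0,"ty":4,"tz":1,"wx":0,"wy":0,"wz":0,"gripper":0},{"tx":0,"ty":5,"tz":1,"wx":0,"wy":0,"wz":0,"gripper":0}]}}

```text
time: 12.65
position: [0.5417, 0.091, 0.0796]
tool_rot: [0.053, 3.141, 0.0]
ft_force: [-0.6, -3.9, -2.4]
grip_width: 0.105
grip_force: 25.0
```

>>> {"name": "jog_arm", "arguments": {"increments": [{"tx":0,"ty":0.5,"tz":0,"wx":0,"wy":0,"wz":0,"gripper":0},{"tx":0,"ty":1,"tz":0,"wx":0,"wy":0,"wz":0,"gripper":0},{"tx":0,"ty":1.5,"tz":0,"wx":0,"wy":0,"wz":0,"gripper":0},{"tx":0,"ty":2,"tz":0,"wx":0,"wy":0,"wz":0,"gripper":0},{"tx":0,"ty":2,"tz":0,"wx":0,"wy":0,"wz":0,"gripper":0}]}}

```text
time: 13.07
position: [0.5417, 0.0928, 0.0796]
tool_rot: [0.053, 3.141, -0.0]
ft_force: [0.1, -4.4, -2.8]
grip_width: 0.104
grip_force: 25.0
```

```bash
python3 go.py
```

```text
13.07 [0.5417 0.0928 0.0796] ydir 88.06 zax [ 0. -0. -1.] F [ 0.1 -4.4 -2.8] w 0.10434891367773945 24.99789297580719
```

>>> {"name": "jog_arm", "arguments": {"increments": [{"tx":0,"ty":0.5,"tz":0,"wx":0,"wy":0,"wz":0,"gripper":0},{"tx":0,"ty":1,"tz":0,"wx":0,"wy":0,"wz":0,"gripper":0},{"tx":0,"ty":1.5,"tz":0,"wx":0,"wy":0,"wz":0,"gripper":0},{"tx":0,"ty":1.5,"tz":0,"wx":0,"wy":0,"wz":0,"gripper":0},{"tx":0,"ty":1.5,"tz":0,"wx":0,"wy":0,"wz":0,"gripper":0}]}}

```text
time: 13.48
position: [0.5417, 0.0933, 0.0796]
tool_rot: [-0.054, -3.141, 0.002]
ft_force: [-0.1, -6.8, -1.4]
grip_width: 0.099
grip_force: 25.0
```

>>> {"name": "jog_arm", "arguments": {"increments": [{"tx":0,"ty":0.5,"tz":0,"wx":0,"wy":0,"wz":0,"gripper":0},{"tx":0,"ty":1,"tz":0,"wx":0,"wy":0,"wz":0,"gripper":0},{"tx":0,"ty":1,"tz":0,"wx":0,"wy":0,"wz":0,"gripper":0},{"tx":0,"ty":1,"tz":0,"wx":0,"wy":0,"wz":0,"gripper":0},{"tx":0,"ty":1,"tz":0,"wx":0,"wy":0,"wz":0,"gripper":0}]}}

```text
time: 13.9
position: [0.5416, 0.0935, 0.0796]
tool_rot: [-0.055, -3.141, 0.003]
ft_force: [-0.8, -6.9, -0.3]
grip_width: 0.106
grip_force: 25.0
```

>>> {"name": "jog_arm", "arguments": {"increments": [{"tx":0,"ty":1,"tz":0,"wx":0,"wy":0,"wz":0,"gripper":0},{"tx":0,"ty":2,"tz":0,"wx":0,"wy":0,"wz":0,"gripper":0},{"tx":0,"ty":3,"tz":0,"wx":0,"wy":0,"wz":0,"gripper":0},{"tx":0,"ty":3,"tz":0,"wx":0,"wy":0,"wz":0,"gripper":0},{"tx":0,"ty":3,"tz":0,"wx":0,"wy":0,"wz":0,"gripper":0}]}}

```text
time: 14.32
position: [0.5415, 0.0945, 0.0796]
tool_rot: [-0.057, -3.14, 0.007]
ft_force: [-1.2, -11.0, 1.0]
grip_width: 0.101
grip_force: 25.0
```

```bash
python3 go.py
```

```text
14.32 [0.5415 0.0945 0.0796] ydir 87.93 zax [-0.001 -0.004 -1.   ] F [ -1.2 -11.    1. ] w 0.10136476540040651 24.99804675579071
```

>>> {"name": "jog_arm", "arguments": {"increments": [{"tx":0,"ty":1,"tz":0,"wx":0,"wy":0,"wz":0,"gripper":0},{"tx":0,"ty":2,"tz":0,"wx":0,"wy":0,"wz":0,"gripper":0},{"tx":0,"ty":3,"tz":0,"wx":0,"wy":0,"wz":0,"gripper":0},{"tx":0,"ty":4,"tz":0,"wx":0,"wy":0,"wz":0,"gripper":0},{"tx":0,"ty":4,"tz":0,"wx":0,"wy":0,"wz":0,"gripper":0}]}}

```text
time: 14.73
position: [0.5415, 0.0957, 0.0797]
tool_rot: [-0.059, -3.139, 0.012]
ft_force: [-2.9, -16.9, 3.1]
grip_width: 0.103
grip_force: 25.0
```

```bash
python3 go.py
```

```text
14.73 [0.5415 0.0957 0.0797] ydir 87.84 zax [-0.002 -0.008 -1.   ] F [ -2.9 -16.9   3.1] w 0.10296180663320749 24.998054802417755
```

>>> {"name": "jog_arm", "arguments": {"increments": [{"tx":0,"ty":-0.3,"tz":1,"wx":0,"wy":0,"wz":0,"gripper":0},{"tx":0,"ty":-0.7,"tz":2,"wx":0,"wy":0,"wz":0,"gripper":0},{"tx":0,"ty":-1,"tz":3,"wx":0,"wy":0,"wz":0,"gripper":0},{"tx":0,"ty":-1.3,"tz":4,"wx":0,"wy":0,"wz":0,"gripper":0},{"tx":0,"ty":-1.3,"tz":4,"wx":0,"wy":0,"wz":0,"gripper":0}]}}

```text
time: 15.15
position: [0.5416, 0.0941, 0.0769]
tool_rot: [-0.06, -3.139, 0.012]
ft_force: [-5.1, -16.7, 11.1]
grip_width: 0.098
grip_force: 25.0
```

```bash
python3 go.py
```

```text
15.15 [0.5416 0.0941 0.0769] ydir 87.81 zax [-0.002 -0.007 -1.   ] F [ -5.1 -16.7  11.1] w 0.09769158374674485 24.998096823692322
```

>>> {"name": "jog_arm", "arguments": {"increments": [{"tx":0,"ty":0.5,"tz":-1,"wx":0,"wy":0,"wz":0,"gripper":0},{"tx":0,"ty":1,"tz":-2,"wx":0,"wy":0,"wz":0,"gripper":0},{"tx":0,"ty":2,"tz":-2,"wx":0,"wy":0,"wz":0,"gripper":0},{"tx":0,"ty":3,"tz":-2,"wx":0,"wy":0,"wz":0,"gripper":0},{"tx":0,"ty":3,"tz":-2,"wx":0,"wy":0,"wz":0,"gripper":0}]}}

```text
time: 15.57
position: [0.5415, 0.0954, 0.0778]
tool_rot: [-0.061, -3.138, 0.016]
ft_force: [-4.6, -19.4, 4.9]
grip_width: 0.098
grip_force: 25.0
```

```bash
python3 go.py; python3 - <<'E'
from h import *
from bench import ctrl,vision
im=vision.get_image("wrist")
cv2.imwrite("pics/w6.png",cv2.resize(im["color"],(800,600),interpolation=cv2.INTER_CUBIC))
E
```

```text
15.57 [0.5415 0.0954 0.0778] ydir 87.78 zax [-0.003 -0.01  -1.   ] F [ -4.6 -19.4   4.9] w 0.09842890291245666 24.997678399086
```

View pics/w6.png

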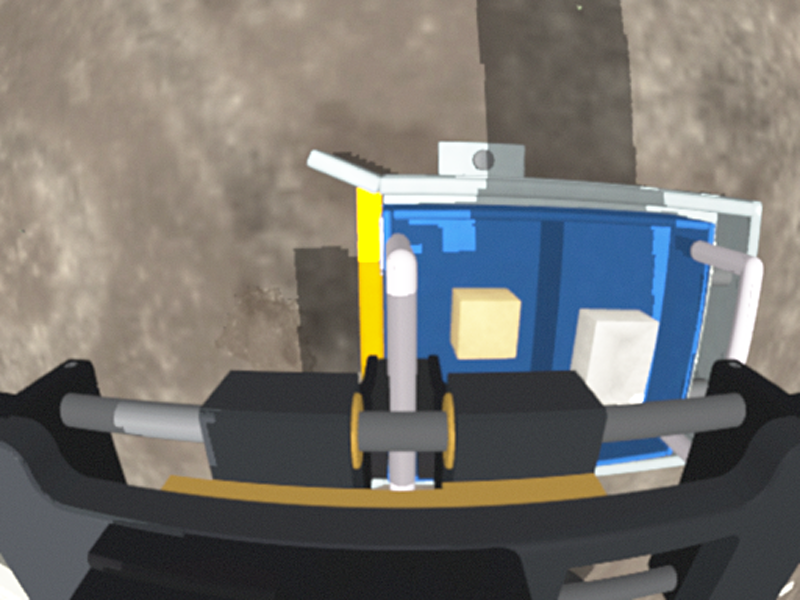

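>>> {"name": "jog_arm", "arguments": {"increments": [{"tx":1,"ty":0,"tz":0,"wx":0,"wy":0,"wz":0,"gripper":0},{"tx":2,"ty":0,"tz":0,"wx":0,"wy":0,"wz":0,"gripper":0},{"tx":3,"ty":-0.3,"tz":1,"wx":0,"wy":0,"wz":0,"gripper":0},{"tx":3,"ty":-0.6,"tz":2,"wx":0,"wy":0,"wz":0,"gripper":0},{"tx":3,"ty":-0.8,"tz":3,"wx":0,"wy":0,"wz":0,"gripper":0}]}}

```text
time: 16.03
position: [0.5407, 0.0945, 0.0757]
tool_rot: [0.062, 3.139, -0.015]
ft_force: [0.1, -20.8, 6.0]
grip_width: 0.107
grip_force: 25.0
```

```bash
python3 go.py
```

```text
16.03 [0.5407 0.0945 0.0757] ydir 87.74 zax [ 0.002 -0.009 -1.   ] F [  0.1 -20.8   6. ] w 0.10678824854486563 24.999812096357346
```

>>> {"name": "jog_arm", "arguments": {"increments": [{"tx":0,"ty":-0.8,"tz":1,"wx":0,"wy":0,"wz":0,"gripper":0},{"tx":0,"ty":-1.4,"tz":2,"wx":0,"wy":0,"wz":0,"gripper":0},{"tx":0,"ty":-2,"tz":3,"wx":0,"wy":0,"wz":0,"gripper":0},{"tx":0,"ty":-2.5,"tz":4,"wx":0,"wy":0,"wz":0,"gripper":0},{"tx":0,"ty":-2.5,"tz":4,"wx":0,"wy":0,"wz":0,"gripper":0}]}}

```text
time: 16.45
position: [0.5406, 0.0924, 0.0716]
tool_rot: [0.062, 3.139, -0.014]
ft_force: [-1.1, -18.6, 5.4]
grip_width: 0.103
grip_force: 25.0
```

```bash
python3 go.py
```

```text
16.45 [0.5406 0.0924 0.0716] ydir 87.75 zax [ 0.002 -0.009 -1.   ] F [ -1.1 -18.6   5.4] w 0.10342127839562226 24.99958723783493
```

>>> {"name": "jog_arm", "arguments": {"increments": [{"tx":0,"ty":-0.6,"tz":1,"wx":0,"wy":0,"wz":0,"gripper":0},{"tx":0,"ty":-1.2,"tz":2,"wx":0,"wy":0,"wz":0,"gripper":0},{"tx":0,"ty":-1.8,"tz":3,"wx":0,"wy":0,"wz":0,"gripper":0},{"tx":0,"ty":-2.2,"tz":4,"wx":0,"wy":0,"wz":0,"gripper":0},{"tx":0,"ty":-2.2,"tz":4,"wx":0,"wy":0,"wz":0,"gripper":0}]}}

```text
time: 16.87
position: [0.5406, 0.0913, 0.0692]
tool_rot: [0.061, 3.139, -0.011]
ft_force: [-3.9, -16.8, 14.7]
grip_width: 0.103
grip_force: 25.0
```

```bash
python3 go.py
```

```text
16.87 [0.5406 0.0913 0.0692] ydir 87.78 zax [ 0.002 -0.007 -1.   ] F [ -3.9 -16.8  14.7] w 0.10271207948409025 25.001864433288574
```

Rear has bottomed on the floor: z stopped and Fz rose. I'm easing off the push and the downward press.

>>> {"name": "jog_arm", "arguments": {"increments": [{"tx":0,"ty":-2,"tz":0,"wx":0,"wy":0,"wz":0,"gripper":0},{"tx":0,"ty":-4,"tz":0,"wx":0,"wy":0,"wz":0,"gripper":0},{"tx":0,"ty":-6,"tz":-0.5,"wx":0,"wy":0,"wz":0,"gripper":0},{"tx":0,"ty":-8,"tz":-1,"wx":0,"wy":0,"wz":0,"gripper":0},{"tx":0,"ty":-9,"tz":-1,"wx":0,"wy":0,"wz":0,"gripper":0}]}}

```text
time: 17.28
position: [0.5406, 0.0911, 0.0693]
tool_rot: [0.053, 3.137, 0.004]
ft_force: [1.5, -0.7, 5.2]
grip_width: 0.106
grip_force: 25.0
```

```bash
python3 go.py
```

```text
17.28 [0.5406 0.0911 0.0693] ydir 88.06 zax [ 0.004  0.003 -1.   ] F [ 1.5 -0.7  5.2] w 0.10636089126044562 25.00966876745224
```

>>> {"name": "jog_arm", "arguments": {"increments": [{"tx":0,"ty":0,"tz":-0.5,"wx":0,"wy":0,"wz":0,"gripper":0},{"tx":0,"ty":0,"tz":-1,"wx":0,"wy":0,"wz":0,"gripper":0},{"tx":0,"ty":0,"tz":-1,"wx":0,"wy":0,"wz":0,"gripper":0.5},{"tx":0,"ty":0,"tz":-1,"wx":0,"wy":0,"wz":0,"gripper":0.5},{"tx":0,"ty":0,"tz":-1,"wx":0,"wy":0,"wz":0,"gripper":0.5}]}}

```text
time: 17.7
position: [0.537, 0.0906, 0.0677]
tool_rot: [-0.051, -3.138, -0.0]
ft_force: [-0.7, -0.6, -0.7]
grip_width: 0.253
grip_force: 0.0
```

>>> {"name": "jog_arm", "arguments": {"increments": [{"tx":0,"ty":0,"tz":-1,"wx":0,"wy":0,"wz":0,"gripper":0.5},{"tx":0,"ty":0,"tz":-1,"wx":0,"wy":0,"wz":0,"gripper":0.5},{"tx":0,"ty":0,"tz":-20,"wx":0,"wy":0,"wz":0,"gripper":0.5},{"tx":0,"ty":0,"tz":-50,"wx":0,"wy":0,"wz":0,"gripper":0.5},{"tx":0,"ty":0,"tz":-80,"wx":0,"wy":0,"wz":0,"gripper":0.5}]}}

```text
time: 18.12
position: [0.5372, 0.0896, 0.1483]
tool_rot: [-0.053, -3.138, 0.002]
ft_force: [1.5, 0.5, 0.9]
grip_width: 0.488
grip_force: 0.0
```

>>> {"name": "jog_arm", "arguments": {"increments": [{"tx":0,"ty":0,"tz":-20,"wx":0,"wy":0,"wz":0,"gripper":0.5},{"tx":0,"ty":0,"tz":-40,"wx":0,"wy":0,"wz":0,"gripper":0.5},{"tx":0,"ty":0,"tz":-40,"wx":0,"wy":0,"wz":0,"gripper":0.5},{"tx":0,"ty":0,"tz":-40,"wx":0,"wy":0,"wz":0,"gripper":0.5},{"tx":0,"ty":0,"tz":-40,"wx":0,"wy":0,"wz":0,"gripper":0.5}]}}

```text
time: 18.53
position: [0.5378, 0.0898, 0.1874]
tool_rot: [-0.053, -3.139, 0.0]
ft_force: [0.1, 1.2, -0.6]
grip_width: 0.499
grip_force: 0.0
```

```bash
python3 go.py; python3 - <<'E'
from h import *
from bench import ctrl,vision
import pickle
im=vision.get_image("wrist"); pickle.dump(im,open("w7.pkl","wb"))
b=vision.get_image("scene")["color"][165:265,195:325]
cv2.imwrite("pics/w7.png",np.hstack([cv2.resize(im["color"][60:300],(450,300),interpolation=cv2.INTER_CUBIC)[:, :],cv2.resize(b,(350,300),interpolation=cv2.INTER_CUBIC)]))
E
```

```text
18.53 [0.5378 0.0898 0.1874] ydir 88.07 zax [-0.002 -0.    -1.   ] F [ 0.1  1.2 -0.6] w 0.4989946833821964 0.0
```

View pics/w7.png

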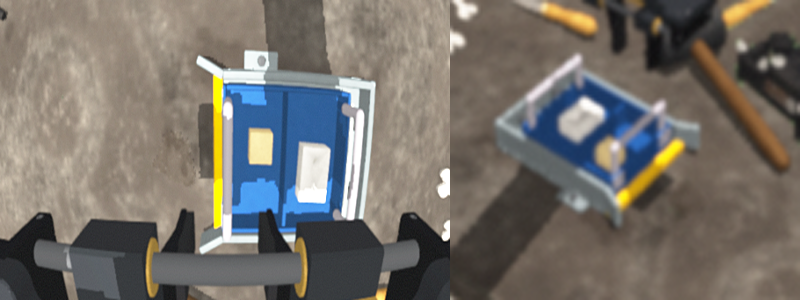

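The tray sits in the dock with the full yellow threshold visible behind it (wrist crop x≈217), both parts in it and the gripper clear. I'm handing the job in.

```bash
python3 -c "
from bench import ctrl
print(ctrl.close_job())"
```

```text
the job is handed in; nothing more can be done
None
```

The tray is docked and I handed the job in at about 18.6 s of the 72 s. From the last picture and the arm readings it sits flat behind the threshold, held by the buffer, with both parts in it; the hand-in returned no verdict, and my push on the bar briefly reached about 21 N at the wrist (roughly 13 N of it estimated on the buffer).

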